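# Stack battery blocks in the jig and clamp the row

### The arm

A 6-joint arm with a two-finger parallel gripper is mounted at the origin on the work surface. World frame = base frame: x ahead of the robot, y to its left, z up, the work surface at z = 0. Lengths are in mm, angles in rad, forces in N, time in s.
With the tool pointing down it reaches from about 250 to 725 mm from the base axis. Payload 9.7 kg.
Tool frame: the origin (TCP) lies at the very end of the fingers, on their centre line; the grasp point (between the pads) lies 19 mm behind it; z points along the fingers, y is the line along which they close (so a half turn about z gives the same grasp; the last joint's range is limited). The gripper opens to 85 mm and grips with 20 to 120 N. Pads are 22 mm wide; open, the fingers measure 114 mm over their backs; the gripper's body (76 mm by 85 mm) begins 54 mm behind the grasp point. The pads swing forward as they close: fully open they stand 13 mm farther back than shut.
Start: joints at [0, 0.087, 0.176, 1.66, 0, 1.571], TCP at [549.997, -0, 231.284] pointing down, gripper open.
Joint ranges: [-3.13, 3.13], [-0.85, 1.81], [-1.15, 1.24], [-2.2, 2.28], [-1.44, 1.52], [-3.14, 3.14]. Speed limits (rad/s): [2.22, 2.22, 2.57, 3.14, 3.14, 3.14].

### API

Orientations are given as [roll, pitch, yaw] about the fixed x, y, z axes, in that order (R = Rz(yaw) Ry(pitch) Rx(roll)).
In Python, from rig import manip gives the robot as it stands. Calls block until the motion is done:
- manip.reach(position, orientation): joint-space move of the TCP to a pose.
- manip.move_linear(position, max_speed=150, rotation=None): straight line of the TCP; rotation=None keeps the orientation; max_speed is the mean speed in mm/s.
- manip.move_j(angles): joint-space move.
- manip.let_go() and manip.gripper_close(): open the fingers fully, or close them until they stop; the grip force is fixed at half the most.
- manip.pause(seconds).
- manip.solve_ik(position, orientation): joint angles nearest the present ones, or None.
- manip.read_state(): the state.
- manip.get_image(name): name is "scene" or "side" or "wrist"; returns (picture, depth): 384x512x3 uint8, red, green, blue; 384x512 float32, mm along the optical axis (not along the pixel's ray), 0 where there is no reading.
- manip.get_calibration(name): a dict with "fx", "fy", "cx", "cy" (pixels), "world_from_camera" (4x4, takes a point from camera to world coordinates); the wrist camera has in their place "hand_eye" (4x4, takes a point from camera to tool coordinates, whose origin is the TCP and whose axes are the flange's). Camera axes: x right, y down, z forward; pixel columns grow to the right and rows downward; lengths in mm; the calibration is good to about 2 mm. A picture is of the moment at which its call begins: read the wrist's pose just before it. get_calibration takes no time and is no camera call.
A pose or a line that the arm cannot do raises manip.Unreachable and nothing moves.
- manip.finish_job(): hands the job in; it is judged then, once.
Trained networks look in the newest picture that a camera, given by its name, has taken for a name from the list of things; names that differ only in an ending like _2 or _b are one class to them, and where a whole thing is asked for, a point or a joint stands for the part that bears it (a point fixed in the world has none). Each returns a list of dicts, best first, with "p" (0 to 1); they miss things now and then, are a little off and sometimes report something else, mostly with a low value. They report only what shows in the picture. A call takes as long as a camera call. They do not tell look-alikes from the thing itself.
- manip.cut_out(camera, label): "mask" (384x512 bool, what is visible of it) and "point" ([row, column] in pixels, amid what is visible of it).
- manip.landmark_of(camera, label): "point" ([row, column] in pixels: a listed point, or the origin of a listed thing).
The state is a dict: "clock": time; "joints": joint angles; "joint_velocities": joint speeds; "effort": joint torques, N m; "tool_pos": TCP position; "tool_rot": TCP orientation; "contact_force": force on the tool from outside, world axes, zero at the start; "wrist_torque": the same for the moment, N m; "finger_gap": opening from 0.0 (shut) to 1.0 (fully open); "gripper_force": force on a finger pad.
Only numpy, scipy, OpenCV 4.12 (cv2) and the standard library are available. Lean on these libraries where they do the work, as an engineer would, in place of code of your own. Each camera call takes 0.05 s, during which the arm holds its last target. There are 200 camera calls.

### The job

Get the loose green battery blocks ready for tab welding: swing the jig's red hold-down bar right open, then stand the blocks in the lane upright, the first pushed fully into the datum corner (end fence and rail on the hinge side) and each further one pushed up against the one before and against that rail, so that all the blocks make one tight, square row. Then drop the yellow end stop's rod into the pair of notches right behind the last block, make sure that the stop sits fully down and is not riding on the rails, and only then swing the hold-down bar fully shut over the row. Leave the multimeter, flux jar, screw tray and screwdriver where they are.

Things in the scene. Friction and masses are not known exactly. Their poses are not given: they have to be found in the camera images.
- jig: Fixed aluminium stacking jig. Origin: middle of the underside of its base plate (2 mm above the bench, on the mat). z up, +x along the lane to the end fence (away from the robot), +y across to the hinge side. In its frame, mm: lane floor z = 10; end fence inner face x = 95, 15 thick, 34 high; hinge posts at x = 114 and -114, y = 57 to 73, 61 high. Heights are above the floor.
- corner (a point): Datum corner on the lane floor, jig frame (95, 35, 10) mm: end fence meets the datum rail. Dark rails, 14 thick, 16 high, run x = 95 to -98 along both sides; inner faces y = 35 (datum rail, hinge side) and y = -35: lane 70 wide. A first block home in the corner has its origin at jig (77, 8, 10), the next at x = 41, then 5, -31.
- notch1 (a point): Point on the lane floor, mid-lane, between the pair of notches for a row of 1 block: jig frame (39, 0, 10) mm. Notches: open-topped, 15 mm wide along x, 10 mm deep, one in each rail, facing each other. For a row of n blocks packed to the fence (ending at x = 95 - 36 n) the notch centre lies 20 mm beyond the row's end.
- notch2 (a point): The same for a row of 2 blocks: jig frame (3, 0, 10) mm.
- notch3 (a point): The same for a row of 3 blocks: jig frame (-33, 0, 10) mm.
- notch4 (a point): The same for a row of 4 blocks: jig frame (-69, 0, 10) mm.
- bar (a joint): Red hinged hold-down bar, rad. 0 = shut, level over the row, its rubber underside 46 mm above the lane floor, clear of blocks and stop that are fully down. Grows as it swings up and over to the hinge side; 2.6 = fully open. Stiff hinge (0.25 N m): the bar (0.22 kg) stays where left. 217 mm long along jig x; red part 20 mm wide, 8 thick, 55 mm from the hinge axis.
- bar_grip (a point): Middle of the bar's black round grip rod (12 mm diameter, 108 mm long, along jig x), 112 mm from the hinge axis; it can be pinched from above at any bar angle and turns between the fingers. Two 8 mm wide arms carry it, 50 mm either side of this point; 41 mm free between rod and red bar.
- bar_hinge (a point): Middle of the bar's hinge axis, which runs along jig x (jig frame (0, 65, 63) mm).
- end_stop: Loose end stop: block 34 (x) by 54 (y) by 44 (z) mm, steel foot, yellow top, 0.2 kg, upright, with a steel cross rod along its y, 10 mm diameter, 98 long, axis 12 mm above the underside. Origin: centre of the underside. Block goes between the rails, rod into a pair of notches. Fully down it rests on the lane floor (jig z = 10 mm); riding on the rails it stands 9 mm proud. Either way round.
- cell1: Loose battery block (shrink-wrapped flat cells), dark green with a white band and black top, 36 (x) by 54 (y) by 42 (z) mm, two alike flat terminals up to 44 mm, about 0.18 kg, upright on the mat. Origin: centre of the underside. In the row its 54 mm width lies across the lane (its x along jig x), either way round. There are 3 or 4 blocks; absent ones give None.
- cell2: Loose battery block (shrink-wrapped flat cells), dark green with a white band and black top, 36 (x) by 54 (y) by 42 (z) mm, two alike flat terminals up to 44 mm, about 0.18 kg, upright on the mat. Origin: centre of the underside. In the row its 54 mm width lies across the lane (its x along jig x), either way round. There are 3 or 4 blocks; absent ones give None.
- cell3: Loose battery block (shrink-wrapped flat cells), dark green with a white band and black top, 36 (x) by 54 (y) by 42 (z) mm, two alike flat terminals up to 44 mm, about 0.18 kg, upright on the mat. Origin: centre of the underside. In the row its 54 mm width lies across the lane (its x along jig x), either way round. There are 3 or 4 blocks; absent ones give None.
- cell4: Loose battery block (shrink-wrapped flat cells), dark green with a white band and black top, 36 (x) by 54 (y) by 42 (z) mm, two alike flat terminals up to 44 mm, about 0.18 kg, upright on the mat. Origin: centre of the underside. In the row its 54 mm width lies across the lane (its x along jig x), either way round. There are 3 or 4 blocks; absent ones give None.
- multimeter: Bystander: orange multimeter lying on the mat left of the jig, 85 by 175 by 52 mm. Leave alone.
- flux_jar: Bystander: small jar, 48 mm diameter, 50 mm high, beyond the work. Leave alone.
- screw_tray: Bystander: white screw tray with dividers, 90 by 120 by 22 mm, beyond the work. Leave alone.
- driver: Bystander: screwdriver lying on the mat beyond the blocks, 160 mm long. Leave alone.
Things that resemble listed ones, but are neither listed nor needed, are in the scene too. Leave any purple look-alike of the cell4 alone.

How it is judged (in metres and radians):
On the way, in this order (a step that is already met when the one before it is completed fails the run):
1. the hold-down bar is swung open (value of joint bar above 2 rad), for 0.2 s.
2. a first block stands fully in the datum corner, let go (((y of cell1 in the frame of jig between 0.005 and 0.011 m and z of cell1 in the frame of jig between 0.008 and 0.012 m and angle between cell1's own z axis and vertical below 0.05 rad and angle between the x axis of cell1 and the x axis of jig, either way round below 0.06 rad and x of cell1 in the frame of jig above -0.045 m and x of cell1 in the frame of jig above 0.074 m and contact force between the fingers and cell1 below 0.3 N) or (y of cell2 in the frame of jig between 0.005 and 0.011 m and z of cell2 in the frame of jig between 0.008 and 0.012 m and angle between cell2's own z axis and vertical below 0.05 rad and angle between the x axis of cell2 and the x axis of jig, either way round below 0.06 rad and x of cell2 in the frame of jig above -0.045 m and x of cell2 in the frame of jig above 0.074 m and contact force between the fingers and cell2 below 0.3 N) or (y of cell3 in the frame of jig between 0.005 and 0.011 m and z of cell3 in the frame of jig between 0.008 and 0.012 m and angle between cell3's own z axis and vertical below 0.05 rad and angle between the x axis of cell3 and the x axis of jig, either way round below 0.06 rad and x of cell3 in the frame of jig above -0.045 m and x of cell3 in the frame of jig above 0.074 m and contact force between the fingers and cell3 below 0.3 N) or (y of cell4 in the frame of jig between 0.005 and 0.011 m and z of cell4 in the frame of jig between 0.008 and 0.012 m and angle between cell4's own z axis and vertical below 0.05 rad and angle between the x axis of cell4 and the x axis of jig, either way round below 0.06 rad and x of cell4 in the frame of jig above -0.045 m and x of cell4 in the frame of jig above 0.074 m and contact force between the fingers and cell4 below 0.3 N))), for 0.2 s.
3. all blocks stand in one tight, square row from the corner, let go (y of cell1 in the frame of jig between 0.005 and 0.011 m and z of cell1 in the frame of jig between 0.008 and 0.012 m and angle between each of cell1, cell2, cell3, cell4's own z axis and vertical below 0.05 rad and angle between the x axis of each of cell1, cell2, cell3, cell4 and the x axis of jig, either way round below 0.06 rad and x of each of cell1, cell2, cell3, cell4 in the frame of jig above -0.045 m and y of cell2 in the frame of jig between 0.005 and 0.011 m and z of cell2 in the frame of jig between 0.008 and 0.012 m and y of cell3 in the frame of jig between 0.005 and 0.011 m and z of cell3 in the frame of jig between 0.008 and 0.012 m and y of cell4 in the frame of jig between 0.005 and 0.011 m and z of cell4 in the frame of jig between 0.008 and 0.012 m and x of any of cell1, cell2, cell3, cell4 in the frame of jig above 0.074 m and (horizontal distance between cell1 and cell2 below 0.039 m or horizontal distance between cell1 and cell3 below 0.039 m or horizontal distance between cell1 and cell4 below 0.039 m) and (horizontal distance between cell2 and cell1 below 0.039 m or horizontal distance between cell2 and cell3 below 0.039 m or horizontal distance between cell2 and cell4 below 0.039 m) and (horizontal distance between cell3 and cell1 below 0.039 m or horizontal distance between cell3 and cell2 below 0.039 m or horizontal distance between cell3 and cell4 below 0.039 m) and (horizontal distance between cell4 and cell1 below 0.039 m or horizontal distance between cell4 and cell2 below 0.039 m or horizontal distance between cell4 and cell3 below 0.039 m) and contact force between the fingers and cell1 below 0.3 N and contact force between the fingers and cell2 below 0.3 N and contact force between the fingers and cell3 below 0.3 N and contact force between the fingers and cell4 below 0.3 N), for 0.2 s.
4. the end stop is fully down in the notches behind the last block, the bar still open (y of cell1 in the frame of jig between 0.005 and 0.011 m and z of cell1 in the frame of jig between 0.008 and 0.012 m and angle between each of cell1, cell2, cell3, cell4, end_stop's own z axis and vertical below 0.05 rad and angle between the x axis of each of cell1, cell2, cell3, cell4 and the x axis of jig, either way round below 0.06 rad and x of each of cell1, cell2, cell3, cell4 in the frame of jig above -0.045 m and y of cell2 in the frame of jig between 0.005 and 0.011 m and z of cell2 in the frame of jig between 0.008 and 0.012 m and y of cell3 in the frame of jig between 0.005 and 0.011 m and z of cell3 in the frame of jig between 0.008 and 0.012 m and y of cell4 in the frame of jig between 0.005 and 0.011 m and z of cell4 in the frame of jig between 0.008 and 0.012 m and x of any of cell1, cell2, cell3, cell4 in the frame of jig above 0.074 m and (horizontal distance between cell1 and cell2 below 0.039 m or horizontal distance between cell1 and cell3 below 0.039 m or horizontal distance between cell1 and cell4 below 0.039 m) and (horizontal distance between cell2 and cell1 below 0.039 m or horizontal distance between cell2 and cell3 below 0.039 m or horizontal distance between cell2 and cell4 below 0.039 m) and (horizontal distance between cell3 and cell1 below 0.039 m or horizontal distance between cell3 and cell2 below 0.039 m or horizontal distance between cell3 and cell4 below 0.039 m) and (horizontal distance between cell4 and cell1 below 0.039 m or horizontal distance between cell4 and cell2 below 0.039 m or horizontal distance between cell4 and cell3 below 0.039 m) and z of end_stop in the frame of jig between 0.008 and 0.012 m and y of end_stop in the frame of jig between -0.012 and 0.012 m and x of end_stop in the frame of jig between -0.075 and 0.045 m and (horizontal distance between end_stop and cell1 below 0.047 m or horizontal distance between end_stop and cell2 below 0.047 m or horizontal distance between end_stop and cell3 below 0.047 m or horizontal distance between end_stop and cell4 below 0.047 m) and value of joint bar above 0.8 rad), for 0.2 s.
5. the bar is shut over the row (y of cell1 in the frame of jig between 0.005 and 0.011 m and z of cell1 in the frame of jig between 0.008 and 0.012 m and angle between each of cell1, cell2, cell3, cell4, end_stop's own z axis and vertical below 0.05 rad and angle between the x axis of each of cell1, cell2, cell3, cell4 and the x axis of jig, either way round below 0.06 rad and x of each of cell1, cell2, cell3, cell4 in the frame of jig above -0.045 m and y of cell2 in the frame of jig between 0.005 and 0.011 m and z of cell2 in the frame of jig between 0.008 and 0.012 m and y of cell3 in the frame of jig between 0.005 and 0.011 m and z of cell3 in the frame of jig between 0.008 and 0.012 m and y of cell4 in the frame of jig between 0.005 and 0.011 m and z of cell4 in the frame of jig between 0.008 and 0.012 m and x of any of cell1, cell2, cell3, cell4 in the frame of jig above 0.074 m and (horizontal distance between cell1 and cell2 below 0.039 m or horizontal distance between cell1 and cell3 below 0.039 m or horizontal distance between cell1 and cell4 below 0.039 m) and (horizontal distance between cell2 and cell1 below 0.039 m or horizontal distance between cell2 and cell3 below 0.039 m or horizontal distance between cell2 and cell4 below 0.039 m) and (horizontal distance between cell3 and cell1 below 0.039 m or horizontal distance between cell3 and cell2 below 0.039 m or horizontal distance between cell3 and cell4 below 0.039 m) and (horizontal distance between cell4 and cell1 below 0.039 m or horizontal distance between cell4 and cell2 below 0.039 m or horizontal distance between cell4 and cell3 below 0.039 m) and z of end_stop in the frame of jig between 0.008 and 0.012 m and y of end_stop in the frame of jig between -0.012 and 0.012 m and x of end_stop in the frame of jig between -0.075 and 0.045 m and (horizontal distance between end_stop and cell1 below 0.047 m or horizontal distance between end_stop and cell2 below 0.047 m or horizontal distance between end_stop and cell3 below 0.047 m or horizontal distance between end_stop and cell4 below 0.047 m) and value of joint bar below 0.06 rad), for 0.2 s.
At the end, for the whole second after the job is handed in: All blocks upright on the lane floor in one row, within 3 mm of datum rail, fence and one another, square within 0.06 rad; end stop down on the floor within 2 mm in the notches right behind the last block; bar shut within 0.06 rad; all at rest (all of step 5 and linear speed of each of end_stop, cell1, cell2, cell3, cell4 below 0.02 m/s); the robot touches nothing.
It fails at once if the bar is pressed onto an end stop that is not fully down (contact force between bar and end_stop above 2 N and z of end_stop in the frame of jig above 0.015 m and value of joint bar below 0.6 rad).
It fails at once if the multimeter is moved more than 20 mm (distance of multimeter from where it was at the start of the episode above 0.02 m).
It fails at once if the flux jar is moved more than 20 mm (distance of flux_jar from where it was at the start of the episode above 0.02 m).
It fails at once if the screw tray is moved more than 20 mm (distance of screw_tray from where it was at the start of the episode above 0.02 m).
It fails at once if the screwdriver is moved more than 20 mm (distance of driver from where it was at the start of the episode above 0.02 m).
Of cell1, cell2, cell3, cell4 only 3 to 4 are there at a start; the rules pass over those that are not, and their reading is None.
At some moment in a run one of cell1, cell2, cell3, cell4, end_stop may be knocked a few centimetres aside while the robot is not near it.
Once in a run the grip may slacken for a moment while it holds something.
It also fails if it takes over 210 s, if anything falls off the work surface, if the arm or the gripper's body presses on something with over 40 N, if the wrist force passes 120 N, or if a joint passes its speed limit or range.

## Working session

There is one attempt and no reset: what is moved stays moved. The work goes in short steps, each a Python script; the robot and the scene stay as the last script left them, time stands still between calls to the robot, and variables do not carry over. Pictures are saved under pics/ and viewed, at most 14 in all, crops included, and the job is handed in when it is done.

```bash
ls; mkdir -p pics; cat > h.py <<'E'
import numpy as np, cv2
from rig import manip as m
def save(cam,fn):
    im,d=m.get_image(cam); cv2.imwrite('pics/'+fn,cv2.cvtColor(im,cv2.COLOR_RGB2BGR)); return im,d
def wfc(cam):
    c=m.get_calibration(cam)
    if 'world_from_camera' in c: return c,np.array(c['world_from_camera'])
    s=m.read_state(); T=np.eye(4); T[:3,:3]=rot(s['tool_rot']); T[:3,3]=s['tool_pos']
    return c,T@np.array(c['hand_eye'])
def rot(o):
    from scipy.spatial.transform import Rotation as R
    return R.from_euler('xyz',o).as_matrix()
def cloud(cam,d):
    c,T=wfc(cam); v,u=np.mgrid[0:384,0:512]
    P=np.stack([(u-c['cx'])/c['fx']*d,(v-c['cy'])/c['fy']*d,d,np.ones_like(d)],-1)@T.T
    P=P[...,:3]; P[d<=0]=np.nan; return P
def pix_at_z(cam,rc,z):
    c,T=wfc(cam); r=T[:3,:3]@np.array([(rc[1]-c['cx'])/c['fx'],(rc[0]-c['cy'])/c['fy'],1]); o=T[:3,3]
    return o+r*(z-o[2])/r[2]
E
python3 - <<'E'
from h import *
s=m.read_state(); print(s['tool_pos'],s['tool_rot'],s['clock'],s['finger_gap'])
for cam in ('scene','side'):
    im,d=save(cam,cam+'0.png'); P=cloud(cam,d)
    for l in ('cell1','end_stop','jig'):
        for q in m.cut_out(cam,l):
            M=q['mask']; pts=P[M]; pts=pts[~np.isnan(pts[:,0])]
            print(cam,l,round(q['p'],2),np.round(q['point']),M.sum(),np.round(np.median(pts,0)),np.round(np.percentile(pts[:,2],95)), im[M].mean(0).round())
    for l in ('corner','notch3','notch4','bar_grip','bar_hinge','jig'):
        for q in m.landmark_of(cam,l): print(cam,l,round(q['p'],2),np.round(q['point'],1))
E
```

```text
pics
[ 5.49766317e+02 -1.42332816e-02  2.30576077e+02] [-3.14026713e+00  2.22141517e-05  1.57077497e+00] 0.0 1.0053320994508996
scene cell1 0.87 [206. 200.] 344 [ 616. -100.   42.] 48.0 [74. 89. 93.]
scene cell1 0.86 [178. 139.] 299 [ 480. -261.   42.] 49.0 [74. 84. 84.]
scene cell1 0.85 [226. 154.] 322 [ 646. -241.   43.] 49.0 [82. 90. 89.]
scene cell1 0.85 [150. 187.] 273 [415. -96.  42.] 48.0 [81. 63. 91.]
scene cell1 0.65 [179. 269.] 3146 [586. 122.  21.] 100.0 [134. 124. 127.]
scene end_stop 0.59 [218. 103.] 380 [ 570. -383.   42.] 50.0 [164. 161.  85.]
scene end_stop 0.25 [256. 207.] 1312 [ 760. -122.    6.] 23.0 [208. 208. 208.]
scene jig 0.96 [181. 270.] 3101 [589. 122.  21.] 101.0 [134. 123. 126.]
scene corner 0.59 [208.5 279.3]
scene notch3 0.96 [178.6 265.3]
scene notch3 0.83 [194.9 266.4]
scene notch3 0.82 [168.9 265.8]
scene notch3 0.81 [162.6 266.4]
scene notch4 0.96 [178.6 265.3]
scene notch4 0.83 [194.9 266.4]
scene notch4 0.82 [168.9 265.8]
scene notch4 0.81 [162.6 266.4]
scene bar_grip 0.98 [162.4 250.9]
scene bar_hinge 0.84 [172.2 285.4]
scene bar_hinge 0.2 [258.8 205.3]
scene jig 0.64 [182.4 264.1]
side cell1 0.82 [282. 286.] 369 [ 636. -256.   44.] 47.0 [78. 90. 87.]
side cell1 0.76 [242. 194.] 382 [ 408. -106.   43.] 48.0 [80. 52. 96.]
side cell1 0.72 [294. 218.] 425 [ 471. -270.   44.] 48.0 [77. 89. 84.]
side cell1 0.69 [236. 264.] 288 [ 603. -114.   44.] 48.0 [77. 90. 84.]
side end_stop 0.87 [341. 265.] 522 [ 559. -392.   45.] 48.0 [219. 216.  59.]
side jig 0.68 [177. 241.] 3042 [566. 119.  16.] 102.0 [125. 121. 130.]
side corner 0.56 [181.7 273.1]
side notch3 0.81 [182.9 219. ]
side notch3 0.64 [186.7 254.9]
side notch3 0.61 [184. 230.]
side notch3 0.55 [186.4 241.5]
side notch4 0.81 [182.9 219. ]
side notch4 0.64 [186.7 254.9]
side notch4 0.61 [184. 230.]
side notch4 0.55 [186.4 241.5]
side bar_grip 0.92 [175.8 239.5]
side bar_hinge 0.66 [159.7 246.7]
side jig 0.81 [187.8 243. ]
```

View pics/scene0.png

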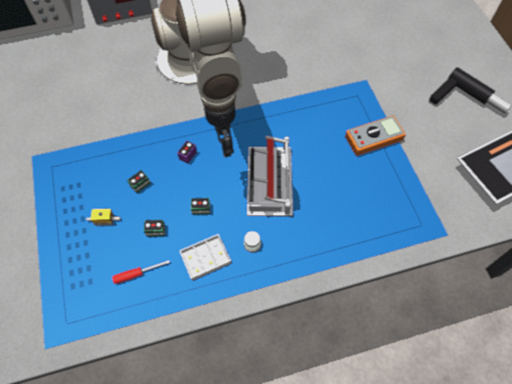

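View pics/side0.png

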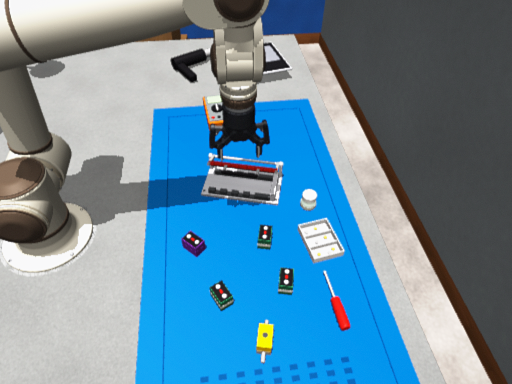

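```bash
cat >> h.py <<'E'
DN=[np.pi,0,np.pi/2]
E
python3 - <<'E'
from h import *
c=m.get_calibration('wrist'); print(c['fx'],np.round(c['hand_eye'],2).tolist())
m.reach([540,110,330],DN)
s=m.read_state(); print(s['tool_pos'],s['tool_rot'])
im,d=save('wrist','w1.png'); P=cloud('wrist',d); np.savez('w1.npz',im=im,d=d,P=P)
for l in ('corner','notch3','bar_grip','bar_hinge','jig'):
    for q in m.landmark_of('wrist',l): print(l,round(q['p'],2),np.round(q['point'],1),P[int(q['point'][0]),int(q['point'][1])].round())
m.reach([540,-200,330],DN)
s=m.read_state(); print(s['tool_pos'],s['clock'])
im,d=save('wrist','w2.png'); P=cloud('wrist',d); np.savez('w2.npz',im=im,d=d,P=P)
for l in ('cell1','end_stop'):
        for q in m.cut_out('wrist',l):
            M=q['mask']; pts=P[M]; pts=pts[pts[:,2]>35][:,:2]
            if len(pts)<50: continue
            print(l,round(q['p'],2),np.round(q['point']),len(pts),np.round(np.median(P[M][:,2])),cv2.minAreaRect(pts.astype(np.float32)), im[M].mean(0).round())
E
```

```text
322.8756238212816 [[0.0, -0.96, -0.29, 73.09], [1.0, 0.0, 0.0, 0.16], [-0.0, -0.29, 0.96, -142.35], [0.0, 0.0, 0.0, 1.0]]
[540.22190003 109.73769148 329.06312662] [-3.14100670e+00  5.21499672e-04  1.57156571e+00]
corner 0.97 [136.4 343.7] [660. 124.  28.]
notch3 0.79 [134.9 253.2] [537. 134.  90.]
notch3 0.69 [145.7 299.4] [592. 121.  88.]
notch3 0.69 [126.7 230.9] [511. 144.  90.]
notch3 0.68 [139.  275.5] [563. 128.  89.]
bar_grip 0.97 [183.  268.3] [555.  80. 109.]
bar_hinge 0.93 [ 96.  294.2] [587. 177.  67.]
bar_hinge 0.31 [350.9 220.1] [532. 120. 405.]
jig 0.58 [136.3 275.9] [563. 132.  88.]
jig 0.38 [126.4 230.6] [511. 144.  90.]
[ 540.22325272 -199.14708276  330.07134017] 3.125
cell1 0.95 [178. 324.] 1055 nan ((640.3387451171875, -241.4600830078125), (53.824039459228516, 36.47479248046875), 76.00894927978516) [78. 86. 85.]
cell1 0.8 [ 68. 154.] 1374 nan ((409.1455078125, -95.67755126953125), (35.68688201904297, 54.95158386230469), 43.80682373046875) [88. 72. 93.]
cell1 0.73 [189. 210.] 1007 nan ((473.6532897949219, -260.6011962890625), (36.38874053955078, 54.14177703857422), 26.536922454833984) [87. 93. 91.]
cell1 0.58 [ 68. 308.] 1346 nan ((607.792236328125, -98.03057098388672), (53.899723052978516, 36.327049255371094), 75.4421615600586) [62. 66. 66.]
end_stop 0.71 [264. 272.] 788 nan ((563.9949951171875, -382.302734375), (55.09337615966797, 33.481422424316406), 75.87345123291016) [160. 156.  90.]
```

View pics/w1.png

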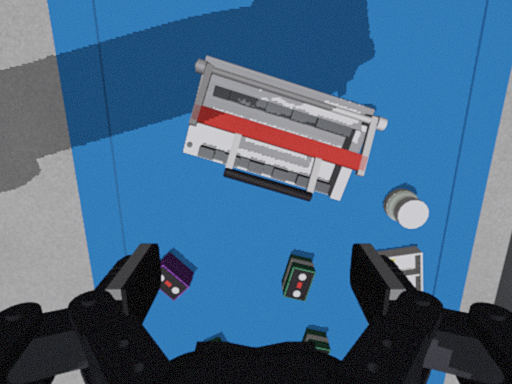

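View pics/w2.png

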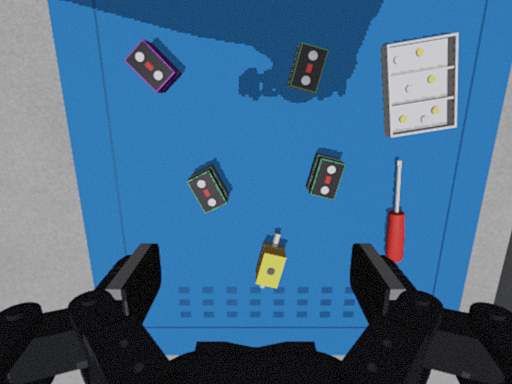

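```bash
python3 - <<'E'
from h import *
z=np.load('w1.npz'); im,P=z['im'].astype(int),z['P']
X,Y,Z=P[...,0],P[...,1],P[...,2]
b=(Z>75)&(Z<135)&(X>450)&(X<720)&(Y>20)&(Y<200)
rod=b&(im.max(2)<70)
red=b&(im[...,0]>120)&(im[...,1]<60)
for n,M in (('rod',rod),('red',red)):
    p=P[M]; print(n,M.sum(),cv2.minAreaRect(p[:,:2].astype(np.float32)),np.percentile(p[:,2],[5,50,95]))
h=(Z>62)&(Z<80)&(X>450)&(X<720)&(Y>100)&(Y<260)
p=P[h]; print(len(p),cv2.minAreaRect(p[:,:2].astype(np.float32)))
print(im[183,268],P[183,268],P[112:122,215:225,2].mean())
# base plate / rails
for a,c in ((6,16),(24,32),(42,50),(55,75)):
    M=(Z>a)&(Z<c)&(X>460)&(X<720)&(Y>30)&(Y<240); print(a,M.sum(),cv2.minAreaRect(P[M][:,:2].astype(np.float32)))
E
```

```text
rod 774 ((590.8568725585938, 82.46475219726562), (170.87039184570312, 50.030059814453125), 7.043948650360107) [106.16574081 109.23259043 110.86421017]
red 999 ((570.0254516601562, 128.58023071289062), (19.693424224853516, 199.36688232421875), 73.41987609863281) [84.3908167  87.74881793 91.24587343]
1937 ((580.91455078125, 161.659912109375), (48.20238494873047, 241.99600219726562), 73.15681457519531)
[49 46 52] [554.95189929  79.96354429 108.96051142] 86.6455825015057
6 7568 ((570.9276123046875, 128.3714141845703), (136.12107849121094, 241.71075439453125), 73.1290054321289)
24 1965 ((575.8819580078125, 124.45394897460938), (121.73577117919922, 208.04666137695312), 73.33888244628906)
42 622 ((570.9970703125, 125.76847839355469), (121.81742095947266, 219.12481689453125), 73.41676330566406)
55 1763 ((581.2246704101562, 162.68421936035156), (46.061954498291016, 241.99600219726562), 73.15681457519531)
```

```bash
cat > bar.py <<'E'
from h import *
def rodpos(J,th,phi,dz=-9):
    e=np.array([np.cos(th),np.sin(th)]); n=np.array([-np.sin(th),np.cos(th)])
    xy=np.array(J)+n*(65-112*np.cos(phi)); return [*xy,65+112*np.sin(phi)+dz]
E
python3 - <<'E'
from bar import *
J=(566.6,118.6); th=np.radians(-16.7); O=[np.pi,0,th]
p=rodpos(J,th,.346); 
m.reach([p[0],p[1],200],O); m.move_linear(p,120); m.gripper_close()
s=m.read_state(); print(s['finger_gap'],s['gripper_force'],s['contact_force'],s['clock'])
for f in np.linspace(.346,2.55,9)[1:]:
    m.move_linear(rodpos(J,th,f),150); s=m.read_state(); print(round(f,2),s['finger_gap'].round(2) if hasattr(s['finger_gap'],'round') else s['finger_gap'],np.round(s['contact_force']),s['clock'])
E
```

```text
0.11152198541357614 58.52353513240814 [-3.43748752 -8.8470258   2.67176187] 8.2583
0.62 0.1093689797476367 [-6. -9. 10.] 8.6167
0.9 0.10866808674366327 [ -6. -10.  15.] 8.975
1.17 0.10573353469214335 [-6. -5. 14.] 9.3333
1.45 0.10999889881409639 [-2. -0.  7.] 9.6917
1.72 0.11153227570285298 [-2.  1.  3.] 10.05
2.0 0.10488333040405594 [0. 4. 1.] 10.4083
2.27 0.11268177133938162 [1. 7. 2.] 10.7667
2.55 0.10636924219092804 [ 6.  2. -3.] 11.125
```

```bash
cat > fitjig.py <<'E'
from h import *
from scipy.optimize import minimize
def fit(P,p0):
    Q=P.reshape(-1,3); Q=Q[~np.isnan(Q[:,0])]
    def loc(p,Q):
        d=Q[:,:2]-p[:2]; c,s=np.cos(p[2]),np.sin(p[2]); return d[:,0]*c+d[:,1]*s,-d[:,0]*s+d[:,1]*c
    for it in range(3):
        x,y=loc(p0,Q); k=(x>-85)&(x<105)&(abs(y)<44)&(Q[:,2]<60); S=Q[k]
        sg=lambda t:1/(1+np.exp(-t/0.7))
        def cost(p):
            x,y=loc(p,S); f=sg(x-95); r=np.maximum(sg(y-35),sg(-35-y))
            H=12+16*r*(1-f)+34*f
            ok=~((abs(abs(y)-40)<9)&(np.min([abs(x-q) for q in (39,3,-33,-69)],0)<9))
            return np.mean(np.minimum(np.abs(S[:,2]-p[3]-H),12)[ok])
        r=minimize(cost,[*p0[:3],0 if len(p0)<4 else p0[3]],method='Nelder-Mead',options=dict(initial_simplex=[[p0[0]+a,p0[1]+b,p0[2]+c,d] for a,b,c,d in ((0,0,0,0),(4,0,0,1),(0,4,0,0),(0,0,.02,0),(-3,-3,0,-1))]))
        p0=r.x
    return r.x,r.fun,len(S)
E
python3 - <<'E'
from bar import *; from fitjig import fit
m.let_go(); s=m.read_state(); t=s['tool_pos']; m.move_linear([t[0],t[1],240],200)
th=np.radians(-16.7)
for k,pos in enumerate([([540,110,330],DN),([560,60,300],DN)]):
    m.reach(*pos); m.pause(.2)
    im,d=save('wrist',f'j{k}.png'); P=cloud('wrist',d); np.savez(f'j{k}.npz',im=im,d=d,P=P)
    print(fit(P,[566.6,118.6,th]))
    for q in m.landmark_of('wrist','corner'): print(q['p'],pix_at_z('wrist',q['point'],12))
print(m.read_state()['clock'])
E
```

```text
(array([ 5.67258869e+02,  1.15489514e+02, -2.92594505e-01, -8.23963066e-02]), np.float64(1.3721332394530106), 8913)
0.82 [665.68860171 122.97889141  12.        ]
(array([ 5.67085171e+02,  1.15684008e+02, -2.92792834e-01, -1.96270571e-01]), np.float64(1.3194139865745862), 11073)
0.75 [668.32808022 124.70553548  12.        ]
17.0667
```

View pics/j0.png

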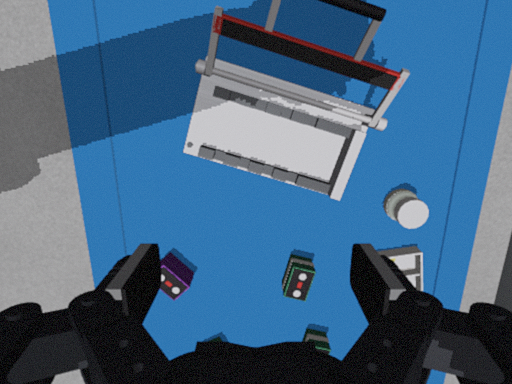

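```bash
cat > ops.py <<'E'
from bar import *
J=np.array([567.2,115.6]); TH=-.2927; OJ=[np.pi,0,TH]
c,s_=np.cos(TH),np.sin(TH); R2=np.array([[c,-s_],[s_,c]])
def W(x,y,z): return [*(J+R2@[x,y]),z]
def Jf(xy): return R2.T@(np.array(xy)-J)
def F(): 
    m.pause(.05); return R2.T@m.read_state()['contact_force'][:2], m.read_state()['contact_force'][2]
def rects(cam,label,zmin,zmax=60):
    im,d=m.get_image(cam); P=cloud(cam,d); out=[]
    for q in m.cut_out(cam,label):
        M=q['mask']; p=P[M]; k=(p[:,2]>zmin)&(p[:,2]<zmax)
        if k.sum()<100: continue
        (cx,cy),(w,h),a=cv2.minAreaRect(p[k][:,:2].astype(np.float32)); col=im[M].mean(0)
        if w>h: w,h,a=h,w,a-90     # a: direction of the short side
        a=(a+90)%180-90
        out.append(dict(xy=np.array([cx,cy]),w=w,h=h,a=np.radians(a),p=q['p'],col=col,z=np.median(p[k][:,2]),green=col[1]>col[0]-1.5))
    return out,im,P
def find(label):
    m.reach([540,-200,330],DN); m.pause(.1); r,im,P=rects('wrist',label,36)
    r=[o for o in r if abs(o['w']-35)<6 and abs(o['h']-54)<6 and o['xy'][1]<-20]
    for o in r: print('  ',label,np.round(o['xy'],1),round(o['w'],1),round(o['h'],1),round(np.degrees(o['a']),1),round(o['p'],2),o['col'].round(),o['green'])
    return r
def grab(o,ztcp):
    O=[np.pi,0,o['a']]; x,y=o['xy']
    m.reach([x,y,110],O); m.move_linear([x,y,ztcp],120); m.gripper_close(); s=m.read_state()
    print('grab gap',round(s['finger_gap'],3),'force',s['gripper_force']); m.move_linear([x,y,120],150)
    print('lift gap',round(m.read_state()['finger_gap'],3))
def place(xt,y=-4,push=True,zt=34):
    m.reach(W(xt-8,y,120),OJ); m.move_linear(W(xt-8,y,zt+12),150); f0,z0=F(); print('pre gap',round(m.read_state()['finger_gap'],3))
    z=zt+12
    while z>zt-.5:
        z-=2 if z>zt+3 else .5; m.move_linear(W(xt-8,y,z),40); f,fz=F()
        if abs(fz-z0)>5: print('floor at',z,fz-z0); break
    z+=.4; m.move_linear(W(xt-8,y,z),40); f0,_=F(); x=xt-8
    while push and x<xt+4:
        x+=1; m.move_linear(W(x,y,z),30); f,_=F()
        if abs(f[0]-f0[0])>8: break
    s=m.read_state(); print('x stop',x,'actual',Jf(s['tool_pos'][:2]).round(1),s['tool_pos'][2].round(1),'f',(f-f0).round(1),'clock',s['clock'])
    m.move_linear(W(x-.5,y,z),30); m.let_go(); m.move_linear(W(x-.5,y,110),150)
    return x
E
python3 - <<'E'
from ops import *
r=[o for o in find('cell1') if o['green']]
o=min(r,key=lambda o:np.hypot(*(o['xy']-[608,-98])))
grab(o,24); x=place(77)
m.reach(W(40,-60,330),DN); m.pause(.1); r,im,P=rects('wrist','cell1',46,62); cv2.imwrite('pics/p1.png',im[...,::-1])
for q in r: print(Jf(q['xy']).round(1),q['w'],q['h'],q['a']-TH,q['p'],q['z'])
E
```

```text
cell1 [ 640.  -241.7] 35.7 53.7 -14.1 0.87 [77. 85. 83.] True
   cell1 [409.1 -96.3] 36.5 54.3 44.4 0.82 [87. 73. 96.] False
   cell1 [ 473.9 -260.7] 35.7 54.2 26.4 0.64 [87. 93. 91.] True
   cell1 [607.6 -98.3] 36.2 53.9 -14.6 0.57 [62. 66. 65.] True
grab gap 0.614 force 64.78619813919067
lift gap 0.615
pre gap 0.614
floor at 34.5 7.457068553293142
x stop 79 actual [77.5 -3.7] 35.2 f [-8.1  0.9] clock 31.0833
[77.7 -3.9] 37.64617156982422 53.91249465942383 0.0015027758757928944 0.86 54.62056653041094
```

View pics/p1.png

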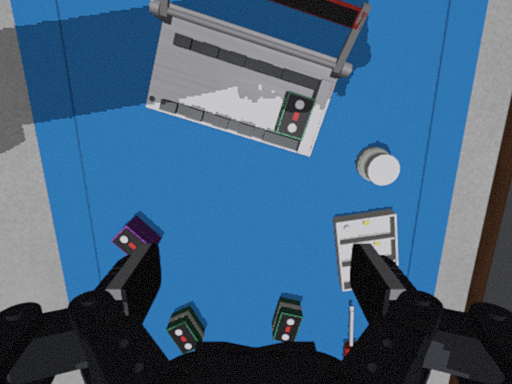

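```bash
cat >> ops.py <<'E'
def pushy(x,z=35,lim=-27):
    m.reach(W(x,-75,110),OJ); m.gripper_close(); m.move_linear(W(x,-75,z),150); m.move_linear(W(x,-52,z),100); f0,_=F(); y=-52; log=[]
    while y<lim:
        y+=1; m.move_linear(W(x,y,z),40); f,_=F(); log.append(round(float(f[1]-f0[1]),1))
        if abs(log[-1])>4: break
    print('y stop',y,Jf(m.read_state()['tool_pos'][:2]).round(1),log)
    m.move_linear(W(x,y-8,z),60); m.move_linear(W(x,y-8,110),200); m.let_go()
def look():
    m.reach(W(40,-60,330),DN); m.pause(.1); r,im,P=rects('wrist','cell1',46,62)
    for q in r:
        if q['xy'][1]>0: print('in lane',Jf(q['xy']).round(1),round(q['w'],1),round(q['h'],1),'dyaw',round(q['a']-TH,3),round(q['p'],2),round(q['z'],1))
    print('clock',m.read_state()['clock']); return r,im,P
E
python3 - <<'E'
from ops import *
pushy(77); r,im,P=look()
E
```

```text
y stop -32 [ 77.  -32.4] [-0.0, -0.2, 0.1, -0.5, -0.4, 0.0, -0.2, -1.6, -0.6, -0.6, 0.7, -0.5, -1.0, -0.3, -2.0, -0.7, 0.2, 0.4, -0.1, -5.0]
in lane [77.7  8.1] 37.8 54.0 dyaw 0.006 0.66 54.6
clock 53.2333
```

```bash
sed -i 's/m.move_linear(W(x,-52,z),100); f0,_=F(); y=-52/m.move_linear(W(x,-53,z),100); f0,_=F(); y=-35.5; m.move_linear(W(x,y,z),40)/; s/xt-8/xt-4/g' ops.py
python3 - <<'E'
from ops import *
r=[o for o in find('cell1') if o['green']]
o=min(r,key=lambda o:np.hypot(*(o['xy']-[640,-242])))
grab(o,24); x=place(41); pushy(41); look()
E
```

```text
cell1 [409.  -96.3] 36.3 54.2 44.2 0.93 [88. 73. 97.] False
   cell1 [ 504.6 -274.1] 36.3 54.5 26.0 0.88 [85. 94. 95.] True
   cell1 [ 640.2 -241.8] 36.2 53.7 -14.3 0.67 [77. 85. 84.] True
grab gap 0.613 force 64.83279347419739
lift gap 0.616
pre gap 0.618
floor at 34.5 7.1008770806964465
x stop 43 actual [41.4 -3.8] 35.2 f [-8.8  0.9] clock 67.9667
y stop -31.5 [ 40.9 -32.3] [-0.6, -0.4, -0.5, -5.2]
in lane [77.1  8. ] 39.8 53.9 dyaw 0.007 0.77 54.7
in lane [41.3  8.1] 36.7 53.8 dyaw 0.001 0.7 54.7
clock 78.7417
```

```bash
python3 - <<'E'
from ops import *
r=[o for o in find('cell1') if o['green']]
o=min(r,key=lambda o:np.hypot(*(o['xy']-[504,-274])))
grab(o,24); x=place(5); pushy(5); look()
print('stop:'); find('end_stop')
E
```

```text
cell1 [ 504.6 -274.3] 36.1 54.5 26.4 0.79 [84. 93. 94.] True
   cell1 [409.2 -96.3] 36.3 53.8 44.3 0.59 [87. 72. 92.] False
grab gap 0.616 force 64.63671684265137
lift gap 0.613
pre gap 0.615
floor at 34.5 5.964322231925749
x stop 7 actual [ 5.5 -3.8] 35.1 f [-9.8 -0.2] clock 92.125
y stop -31.5 [  4.9 -32.3] [-0.5, -1.0, -1.3, -6.6]
in lane [77.2  8. ] 37.2 54.5 dyaw 0.038 0.72 54.6
in lane [40.9  8. ] 37.1 54.0 dyaw 0.003 0.7 54.7
in lane [5.2 8.1] 36.5 53.9 dyaw -0.001 0.64 54.6
clock 102.8833
stop:
   end_stop [ 564.1 -383. ] 34.3 55.3 -14.3 0.96 [153. 151.  92.] False
```

```bash
python3 - <<'E'
from ops import *
o=max(find('end_stop'),key=lambda o:o['p']); grab(o,24)
x=-32.6; y=-4
m.reach(W(x,y,120),OJ); m.move_linear(W(x,y,52),150); f0,z0=F(); print('gap',m.read_state()['finger_gap'],'pose',Jf(m.read_state()['tool_pos'][:2]))
z=52; log=[]
while z>33.6:
    z-=1 if z<46 else 2; m.move_linear(W(x,y,z),40); f,fz=F(); log.append((z,round(fz-z0,1),*(f-f0).round(1)))
    if abs(fz-z0)>8: break
print(log,m.read_state()['tool_pos'],m.read_state()['clock'])
E
```

```text
end_stop [ 564.1 -382.7] 34.3 54.6 -14.3 0.66 [152. 151.  93.] True
grab gap 0.618 force 64.94136929512024
lift gap 0.615
gap 0.6175637435334188 pose [-32.00437027  -3.72397549]
[(50, np.float64(-0.5), np.float64(0.2), np.float64(0.9)), (48, np.float64(-0.2), np.float64(0.1), np.float64(-0.2)), (46, np.float64(-0.7), np.float64(0.5), np.float64(-0.1)), (44, np.float64(0.6), np.float64(0.4), np.float64(0.6)), (43, np.float64(-0.4), np.float64(-0.1), np.float64(0.1)), (42, np.float64(-1.0), np.float64(0.4), np.float64(0.6)), (41, np.float64(-1.8), np.float64(-1.0), np.float64(0.4)), (40, np.float64(-0.3), np.float64(0.4), np.float64(-0.6)), (39, np.float64(-0.3), np.float64(-0.1), np.float64(0.3)), (38, np.float64(0.0), np.float64(0.2), np.float64(0.2)), (37, np.float64(-0.2), np.float64(-1.0), np.float64(0.1)), (36, np.float64(-0.1), np.float64(0.7), np.float64(0.8)), (35, np.float64(1.4), np.float64(0.2), np.float64(0.7)), (34, np.float64(10.0), np.float64(-2.7), np.float64(-1.9))] [534.98673386 121.21412968  35.12775038] 117.3083
```

It went down to the floor without touching. Release and check.

```bash
python3 - <<'E'
from ops import *
m.move_linear(W(-32.6,-4,34.4),30); m.let_go(); m.move_linear(W(-32.6,-4,120),150)
r,im,P=look(); cv2.imwrite('pics/p3.png',cv2.resize(im[30:230,100:400],(750,500),interpolation=cv2.INTER_CUBIC)[...,::-1])
for q in m.cut_out('wrist','end_stop'):
    p=P[q['mask']]; k=(p[:,2]>46)&(p[:,2]<75)
    if k.sum()>80: R=cv2.minAreaRect(p[k][:,:2].astype(np.float32)); print(Jf(R[0]),R[1:],np.median(p[k][:,2]))
# open bar grip rod
M=(P[...,2]>115)&(P[...,2]<145); pr=P[M]; print('high pts',M.sum(),np.median(pr,0), Jf(np.median(pr,0)[:2]))
for q in m.landmark_of('wrist','bar_grip'): print(q['p'],q['point'],P[int(q['point'][0]),int(q['point'][1])])
E
```

```text
in lane [76.9  8.1] 35.6 53.1 dyaw 0.008 0.92 54.8
in lane [41.   7.9] 37.0 54.0 dyaw -0.002 0.78 54.7
in lane [4.9 8.2] 36.5 53.7 dyaw -0.007 0.78 54.6
clock 122.4583
[-31.60613303  -3.96333149] ((53.83313751220703, 36.935768127441406), 71.55477905273438) 55.91598640094634
high pts 0 [nan nan nan] [nan nan]
0.47 [90.9, 308.8] [653.98470519 121.47031259  53.51948116]
  return _methods._mean(a, axis=axis, dtype=dtype,
  ret = um.true_divide(
```

View pics/p3.png

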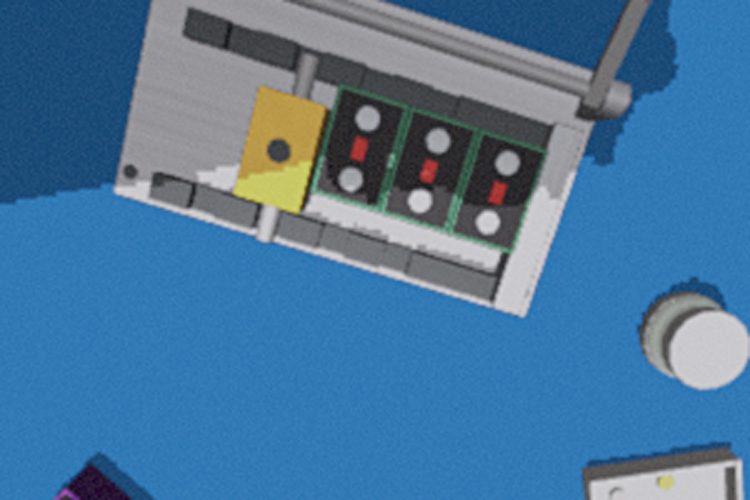

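```bash
python3 - <<'E'
from ops import *
th0=np.radians(-16.7); p=rodpos((566.6,118.6),th0,2.55)
m.reach([p[0],p[1],240],OJ); m.move_linear(p,120); m.gripper_close(); print('gap',m.read_state()['finger_gap'])
for f in np.linspace(2.5,.4,8):
    m.move_linear(rodpos(J,TH,f),150); s=m.read_state(); print(round(f,2),round(s['finger_gap'],3),np.round(s['contact_force']))
m.let_go(); t=m.read_state()['tool_pos']; m.move_linear([*t[:2],150],150); m.gripper_close()
f0,z0=F(); log=[]
for f in np.arange(.36,-.03,-.03):
    m.move_linear(rodpos(J,TH,f,dz=6),60); _,fz=F(); log.append((round(f,2),round(fz-z0,1)))
    if fz-z0>14: break
print(log,m.read_state()['tool_pos'])
t=m.read_state()['tool_pos']; m.move_linear([*t[:2],180],150)
m.reach(W(20,-90,330),DN); m.pause(.1); im,d=save('wrist','fin.png'); P=cloud('wrist',d)
I=im.astype(int); X,Y,Z=np.moveaxis(P,-1,0)
red=(I[...,0]>100)&(I[...,1]<50)&(Z>50)&(Z<200)&(Y>20); print('red z',red.sum(),np.percentile(Z[red],[5,50,95]),Jf(np.median(P[red],0)[:2]))
q=m.landmark_of('wrist','bar_grip')
for o in q[:2]: w=P[int(o['point'][0]),int(o['point'][1])]; print(o['p'],w,Jf(w[:2]))
print(m.read_state()['clock'])
E
```

```text
gap 0.10454372310984596
2.5 0.108 [-5. 12.  6.]
2.2 0.108 [-9. 14. 17.]
1.9 0.111 [-16.  17.  25.]
1.6 0.106 [-1. -6. 18.]
1.3 0.107 [-18.   0.  17.]
1.0 0.104 [-6. -6.  6.]
0.7 0.105 [13. -4. -5.]
0.4 0.106 [ 4.  2. -7.]
[(np.float64(0.36), np.float64(-0.3)), (np.float64(0.33), np.float64(0.8)), (np.float64(0.3), np.float64(0.5)), (np.float64(0.27), np.float64(-0.5)), (np.float64(0.24), np.float64(-0.7)), (np.float64(0.21), np.float64(0.4)), (np.float64(0.18), np.float64(0.6)), (np.float64(0.15), np.float64(0.1)), (np.float64(0.12), np.float64(0.6)), (np.float64(0.09), np.float64(0.2)), (np.float64(0.06), np.float64(-0.7)), (np.float64(0.03), np.float64(0.5)), (np.float64(-0.0), np.float64(1.0)), (np.float64(-0.03), np.float64(22.7))] [554.02214224  70.63965433  70.53290965]
red z 2664 [67.47147892 68.85042851 70.18131313] [-4.04937111 10.1078235 ]
0.59 [553.14392116  71.59421949  69.31292584] [ -0.76089091 -46.18985944]
142.1583
```

View pics/fin.png

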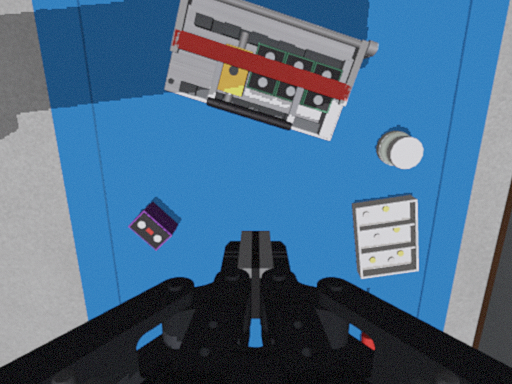

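```bash
python3 -c "
from rig import manip as m
print(m.finish_job())"
```

```text
the job is handed in; nothing more can be done
None
```

I handed the job in at about 142 s: the three green blocks stand tight in the datum corner, the end stop measures fully down in the notches behind them, and the hold-down bar is shut; the hand-in call returned no verdict.

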